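Recharge the medicine shelf's moisture pot

TASK

Tip all the spent clay balls out of the steel pot into the wooden tray, then set the emptied pot upright and fully home in the grey dock - its slotted foot fits over the key inside the well only one way round, so try it until it drops in. Then put every fresh white cartridge into the docked pot, and leave the containers on the melamine shelf alone.

Things in the scene. Friction and masses are not known exactly. Their poses are not given: they have to be found in the camera images.
- pot: open square steel pot, black handle to its +x; 0.28 kg. Origin: centre of the foot's underside, z up. Starts upright with the balls inside. Foot 62 x 62 mm, 26 mm high; above it the body, z = 26 to 82 mm: inside 92 x 92 at the floor (z = 31 mm), walls 5 mm; the -x wall, oppopoint the handle, leans out 15 degrees as a pouring lip (rim at x = -65 mm)
- pot_slot (a point): middle of the one upright slot in the pot's foot, at (9, 24, 13) mm in the pot's frame: in the foot's +y face, over its whole height, open below, 18 mm wide (x = 0 to 18 mm, off-centre), 14 mm deep (y = 17 to 31 mm). The foot's other three faces are plain
- pot_handle (a point): grip point in the pot's handle, at (77, 0, 76) mm in the pot's frame. The handle is an upright plate 12 mm thick (along the pot's y), from x = 50 to 98 mm and z = 50 to 92 mm, its top 10 mm above the rim; pinch it across its thickness
- dock: fixed grey plastic dock for the pot's foot, 84 x 84 x 30 mm; origin at the centre of its underside. Square well open above, 68 x 68 mm, 22 mm deep. One key inside against one of the four walls, off-centre to match the slot in the foot: a post 10 x 10 x 17 mm tall; thin flat blanks fill the other walls' places. Which wall differs from start to start and this pose does not tell: look in, or try
- dock_floor (a point): centre of the well's floor, 8 mm above the dock's underside; the pot's origin comes here when fully home. Pot square to the dock with the slotted face at the wall with the key: the foot drops to the floor. Any of the other three ways: it enters 5 mm and stands on the key, 17 mm too high
- tray: fixed light-wood open tray, 200 (x) x 220 (y) x 55 mm high, walls and floor 6 mm; origin at the centre of its underside, z up
- ball0_center (a point): centre of a spent clay moisture ball, 32 mm across, 25 g, in the pot at the start; two to four are present, None if absent
- ball1_center (a point): centre of a spent clay moisture ball, 32 mm across, 25 g, in the pot at the start; two to four are present, None if absent
- ball2_center (a point): centre of a spent clay moisture ball, 32 mm across, 25 g, in the pot at the start; two to four are present, None if absent
- ball3_center (a point): centre of a spent clay moisture ball, 32 mm across, 25 g, in the pot at the start; two to four are present, None if absent
- cart0_center (a point): centre of a fresh desiccant cartridge: white plastic square block 30 x 30 x 64 mm (z along its length, 32 mm to either end), 50 g, standing on end on the counter; three or four are present, None if absent
- cart1_center (a point): centre of a fresh desiccant cartridge: white plastic square block 30 x 30 x 64 mm (z along its length, 32 mm to either end), 50 g, standing on end on the counter; three or four are present, None if absent
- cart2_center (a point): centre of a fresh desiccant cartridge: white plastic square block 30 x 30 x 64 mm (z along its length, 32 mm to either end), 50 g, standing on end on the counter; three or four are present, None if absent
- cart3_center (a point): centre of a fresh desiccant cartridge: white plastic square block 30 x 30 x 64 mm (z along its length, 32 mm to either end), 50 g, standing on end on the counter; three or four are present, None if absent
- tub: tall white plastic vitamin tub, 70 mm across, 150 mm tall, closed, standing on the white melamine shelf (18 mm high) to the left; a bystander. Origin at the centre of its underside
- amber: squat amber glass jar, 70 mm across, 75 mm tall, closed, standing on the white melamine shelf (18 mm high) to the left; a bystander. Origin at the centre of its underside
- pills: teal pill bottle, 52 mm across, 100 mm tall, closed, standing on the white melamine shelf (18 mm high) to the left; a bystander. Origin at the centre of its underside
- tin: flat steel tin, 76 mm across, 55 mm tall, closed, standing on the white melamine shelf (18 mm high) to the left; a bystander. Origin at the centre of its underside
There are look-alikes about, which are no part of the job. Leave any blue look-alike of the part that bears cart2_center alone.

How it is judged:
On the way, in this order (a step that is already met when the one before it is completed fails the run):
1. the pot is lifted off the counter and tipped over (more than about 70 degrees) above the tray (angle between pot's own z axis and vertical above 1.2 rad and horizontal distance between pot and tray below 0.22 m and height (world z) of pot above 0.06 m), for 0.05 s.
2. all the spent balls lie in the tray (x of ball0_center in the frame of tray between -0.096 and 0.096 m and y of ball0_center in the frame of tray between -0.106 and 0.106 m and z of each of ball0_center, ball1_center, ball2_center, ball3_center in the frame of tray below 0.06 m and x of ball1_center in the frame of tray between -0.096 and 0.096 m and y of ball1_center in the frame of tray between -0.106 and 0.106 m and x of ball2_center in the frame of tray between -0.096 and 0.096 m and y of ball2_center in the frame of tray between -0.106 and 0.106 m and x of ball3_center in the frame of tray between -0.096 and 0.096 m and y of ball3_center in the frame of tray between -0.106 and 0.106 m), for 0.2 s.
3. the empty pot stands upright, fully home in the dock (z of pot in the frame of dock_floor between -0.005 and 0.005 m and horizontal distance between pot and dock_floor below 0.007 m and angle between pot's own z axis and vertical below 0.07 rad and not (x of cart0_center in the frame of pot between -0.058 and 0.048 m and y of cart0_center in the frame of pot between -0.048 and 0.048 m and z of cart0_center in the frame of pot between 0.03 and 0.1 m) and not (x of cart1_center in the frame of pot between -0.058 and 0.048 m and y of cart1_center in the frame of pot between -0.048 and 0.048 m and z of cart1_center in the frame of pot between 0.03 and 0.1 m) and not (x of cart2_center in the frame of pot between -0.058 and 0.048 m and y of cart2_center in the frame of pot between -0.048 and 0.048 m and z of cart2_center in the frame of pot between 0.03 and 0.1 m) and not (x of cart3_center in the frame of pot between -0.058 and 0.048 m and y of cart3_center in the frame of pot between -0.048 and 0.048 m and z of cart3_center in the frame of pot between 0.03 and 0.1 m)), for 0.3 s.
At the end, for the whole second after the job is handed in: every ball lies in the tray (between its walls, centre below 60 mm); the pot is upright (4 degrees), foot on the well's floor (5 mm in height, 7 mm sideways), at rest; every cartridge's centre is in the pot (between its walls, 30 to 100 mm above the foot's underside) (all of step 2 and z of pot in the frame of dock_floor between -0.005 and 0.005 m and horizontal distance between pot and dock_floor below 0.007 m and angle between pot's own z axis and vertical below 0.07 rad and x of cart0_center in the frame of pot between -0.058 and 0.048 m and y of cart0_center in the frame of pot between -0.048 and 0.048 m and z of cart0_center in the frame of pot between 0.03 and 0.1 m and x of cart1_center in the frame of pot between -0.058 and 0.048 m and y of cart1_center in the frame of pot between -0.048 and 0.048 m and z of cart1_center in the frame of pot between 0.03 and 0.1 m and x of cart2_center in the frame of pot between -0.058 and 0.048 m and y of cart2_center in the frame of pot between -0.048 and 0.048 m and z of cart2_center in the frame of pot between 0.03 and 0.1 m and x of cart3_center in the frame of pot between -0.058 and 0.048 m and y of cart3_center in the frame of pot between -0.048 and 0.048 m and z of cart3_center in the frame of pot between 0.03 and 0.1 m and linear speed of pot below 0.02 m/s); the robot touches nothing.
It fails at once if a container on the melamine shelf is shifted more than 40 mm or toppled (distance of any of tub, amber, pills, tin from where it was at the start of the episode above 0.04 m or angle between any of tub, amber, pills, tin's own z axis and vertical above 0.5 rad).
Of ball0, ball1, ball2, ball3 only 2 to 4 are there at a start; the rules pass over those that are not, and their reading is None.
Of cart0, cart1, cart2, cart3 only 3 to 4 are there at a start; the rules pass over those that are not, and their reading is None.
At some moment in a run one of cart0, cart1, cart2, cart3 may be knocked a few centimetres aside while the robot is not near it.
It also fails if it takes over 210 s, if anything falls off the work surface, if the arm or the gripper's body presses on something with over 40 N, if the wrist force passes 120 N, or if a joint passes its speed limit or range.

ROBOT

A 6-joint arm with a two-finger parallel gripper is mounted at the origin on the work surface. World frame = base frame: x ahead of the robot, y to its left, z up, the work surface at z = 0. Lengths are in m, angles in rad, forces in N, time in s.
With the tool pointing down it reaches from about 0.275 to 0.825 m from the base axis. Payload 4.9 kg.
Tool frame: the origin (TCP) lies midway between the tips of the shut fingers; the grasp point (between the pads) lies 19 mm behind it (grip_point_offset is the distance from the TCP to the grasp point, in m); z points along the fingers, y is the line along which they close (so a half turn about z gives the same grasp; the last joint's range is limited). The gripper opens to 85 mm and grips with 20 to 120 N. Pads are 22 mm wide; open, the fingers measure 114 mm over their backs; the gripper's body (76 mm by 85 mm) begins 54 mm behind the grasp point. The pads swing forward as they close: fully open they stand 13 mm farther back than shut.
Start: joints at [-1.358, 0.326, -0.193, 1.052, 0, 1.437], TCP at [0.187, -0.517, 0.231] pointing down, gripper open.
Joint ranges: [-2.65, 2.65], [-0.97, 1.79], [-1.3, 1.35], [-1.93, 2.1], [-1.47, 1.37], [-3.14, 3.14]. Speed limits (rad/s): [2.57, 2.57, 3.14, 3.14, 3.14, 3.14].

INTERFACE

Orientations are given as a rotation vector (axis times angle).
In Python, from cell import * gives the robot as it stands. Calls block until the motion is done:
- movep(position, orientation): joint-space move of the TCP to a pose.
- move_l(position, velocity=0.15, rot=None, until_force=None): straight line of the TCP; rot=None keeps the orientation; velocity is the mean speed in m/s. With until_force (N) it stops when the force on the tool has changed by that much, and returns True; else False.
- set_joints(angles): joint-space move.
- let_go() and grab(newtons=None): open the fingers fully, or close them until they stop; newtons is the grip in N (None keeps the last).
- sleep(seconds).
- ik(position, orientation): joint angles nearest the present ones, or None.
- get_state(): the state.
- grab_frame(name): name is "side" or "top" or "wrist"; returns a dict with "img" (400x640x3 uint8, red, green, blue), "fx", "fy", "cx", "cy" (pixels), "cam_to_world" (4x4, takes a point from camera to world coordinates); the wrist camera has in their place "T_tool_cam" (4x4, takes a point from camera to tool coordinates, whose origin is the TCP and whose axes are the flange's). Camera axes: x right, y down, z forward; pixel columns grow to the right and rows downward; lengths in m; the calibration is good to about 2 mm. The wrist camera is an equidistant fisheye: a pixel r from the principal point sees the ray r / f radians off the axis. A picture is of the moment at which its call begins: read the wrist's pose just before it. There is no depth.
A pose or a line that the arm cannot do raises MotionError and nothing moves.
- sign_off(): hands the job in; it is judged then, once.
Trained networks look in the newest picture that a camera, given by its name, has taken for a name from the list of things; names that differ only in an ending like _2 or _b are one class to them, and where a whole thing is asked for, a point or a joint stands for the part that bears it (a point fixed in the world has none). Each returns a list of dicts, best first, with "score" (0 to 1); they miss things now and then, are a little off and sometimes report something else, mostly with a low value. They report only what shows in the picture. A call takes as long as a camera call. They do not tell look-alikes from the thing itself.
- spot_in(camera, name): "centre" ([column, row] in pixels, amid what is visible of it).
- silhouettes(camera, name): "mask" (400x640 bool, what is visible of it) and "centre" ([column, row] in pixels, amid what is visible of it).
- tip_of(camera, name): "centre" ([column, row] in pixels: a listed point, or the origin of a listed thing).
The state is a dict: "clock": time; "q": joint angles; "joint_velocities": joint speeds; "tau": joint torques, N m; "position": TCP position; "eef_rot": TCP orientation; "contact_force": force on the tool from outside, world axes, zero at the start; "wrist_torque": the same for the moment, N m; "finger_gap": opening from 0.0 (shut) to 1.0 (fully open); "grasp_force": force on a finger pad.
Only numpy, scipy, OpenCV 4.12 (cv2) and the standard library are available. Lean on these libraries where they do the work, as an engineer would, in place of code of your own. Each camera call takes 0.05 s, during which the arm holds its last target. There are 200 camera calls.

## Working session

There is one attempt and no reset: what is moved stays moved. The work goes in short steps, each a Python script; the robot and the scene stay as the last script left them, time stands still between calls to the robot, and variables do not carry over. Pictures are saved under pics/ and viewed, at most 14 in all, crops included, and the job is handed in when it is done.

```bash
mkdir -p pics; ls; cat > h.py <<'E'
from cell import *
import numpy as np, cv2
from scipy.spatial.transform import Rotation as R
def save(f,n): cv2.imwrite(f'pics/{n}.png',cv2.cvtColor(f['img'],cv2.COLOR_RGB2BGR))
def ray(f,p):
    T=np.array(f['cam_to_world']); d=np.array([(p[0]-f['cx'])/f['fx'],(p[1]-f['cy'])/f['fy'],1.])
    return T[:3,3],T[:3,:3]@d
def atz(f,p,z):
    o,d=ray(f,p); return o+d*(z-o[2])/d[2]
def proj(f,P):
    T=np.array(f['cam_to_world']); c=T[:3,:3].T@(np.asarray(P)-T[:3,3])
    return np.array([f['fx']*c[0]/c[2]+f['cx'],f['fy']*c[1]/c[2]+f['cy']])
def wray(f,p,st):
    u=np.array([p[0]-f['cx'],p[1]-f['cy']])/f['fx']; th=np.hypot(*u)
    d=np.array([*(u/max(th,1e-9)*np.sin(th)),np.cos(th)])
    M=np.array(f['T_tool_cam']); Rt=R.from_rotvec(st['eef_rot']).as_matrix()
    return np.array(st['position'])+Rt@M[:3,3], Rt@M[:3,:3]@d
def watz(f,p,st,z):
    o,d=wray(f,p,st); return o+d*(z-o[2])/d[2]
def down(a):
    # tool z down, tool y (closing line) at world angle a
    y=np.array([np.cos(a),np.sin(a),0]); z=np.array([0,0,-1.]); x=np.cross(y,z)
    return R.from_matrix(np.c_[x,y,z]).as_rotvec()
E
python3 - <<'E'
from h import *
st=get_state(); print(st)
for c in('top','side'):
    f=grab_frame(c); save(f,c+'0'); T=np.array(f['cam_to_world']); print(c,T[:3,3],T[:3,2],f['fx'])
    for n,z in [('pot',0.04),('pot_handle',.076),('pot_slot',.013),('dock',0),('dock_floor',.008),('tray',0),('ball0_center',.047),('cart0_center',.032),('tub',.018),('amber',.018),('pills',.018),('tin',.018)]:
        for fn in (tip_of,):
            for r in fn(c,n)[:6]:
                print(n,np.round(r['centre']),round(r['score'],2),np.round(atz(f,r['centre'],z)[:2],3))
E
```

```text
pics
{'clock': 0.0, 'q': array([-1.35825255e+00,  3.26934488e-01, -1.93614631e-01,  1.05201788e+00,
        4.63371581e-06,  1.43659031e+00]), 'joint_velocities': array([-0.0001751 , -0.00082985, -0.00020686,  0.0012703 ,  0.00056072,
        0.00031691]), 'tau': array([-2.02886913e-03, -4.43394935e+01,  2.62443155e+01,  1.54485164e-02,
       -3.12306438e-04, -1.10160081e-07]), 'position': array([ 0.18679372, -0.51666496,  0.2304953 ]), 'eef_rot': array([-3.09275150e+00, -5.41643433e-01,  1.01584821e-04]), 'contact_force': array([0.1824781 , 0.84766905, 0.20079973]), 'wrist_torque': array([ 0.00537332,  0.0145796 , -0.04441405]), 'grasp_force': 0.0, 'finger_gap': 1.0014933725780248}
top [0.39167721 0.07935078 1.09823739] [ 0.09765629 -0.00198535 -0.99521822] 389.83773622417567
pot [296. 190.] 0.66 [0.532 0.146]
pot [248. 231.] 0.51 [0.418 0.275]
pot_handle [308. 214.] 0.62 [0.464 0.111]
pot_slot [304. 191.] 0.67 [0.533 0.125]
pot_slot [360. 189.] 0.16 [ 0.539 -0.031]
dock [359. 194.] 0.98 [ 0.526 -0.031]
dock_floor [358. 188.] 0.56 [ 0.544 -0.025]
tray [456. 183.] 0.55 [ 0.561 -0.30
[... 381 characters left out ...]
60496823 -0.67442561] 362.387952562152
pot [281. 240.] 0.88 [0.515 0.18 ]
pot_handle [315. 225.] 0.64 [0.459 0.12 ]
pot_slot [289. 231.] 0.65 [0.534 0.127]
pot_slot [326. 200.] 0.15 [ 0.521 -0.025]
dock [324. 204.] 0.64 [ 0.527 -0.022]
dock_floor [328. 203.] 0.83 [ 0.514 -0.024]
dock_floor [324. 200.] 0.55 [ 0.528 -0.027]
tray [364. 150.] 0.79 [ 0.566 -0.321]
ball0_center [274. 231.] 0.42 [0.543 0.172]
cart0_center [256. 276.] 0.67 [0.496 0.289]
tub [239. 255.] 0.22 [0.577 0.261]
amber [152. 304.] 0.94 [0.631 0.464]
pills [216. 345.] 0.82 [0.458 0.447]
pills [246. 372.] 0.71 [0.376 0.449]
pills [287. 287.] 0.48 [0.429 0.263]
tin [246. 372.] 0.9 [0.375 0.45 ]
tin [285. 288.] 0.2 [0.431 0.27 ]
```

View pics/top0.png

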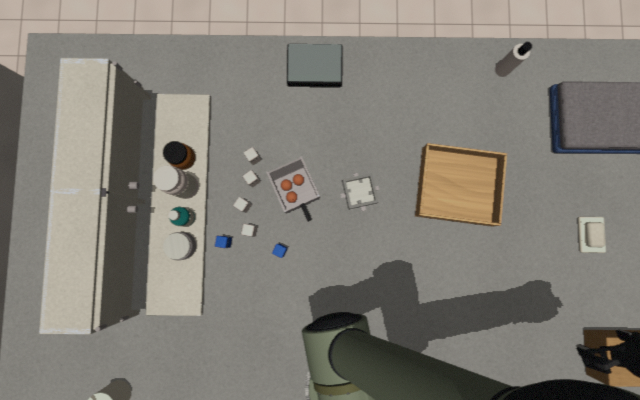

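View pics/side0.png

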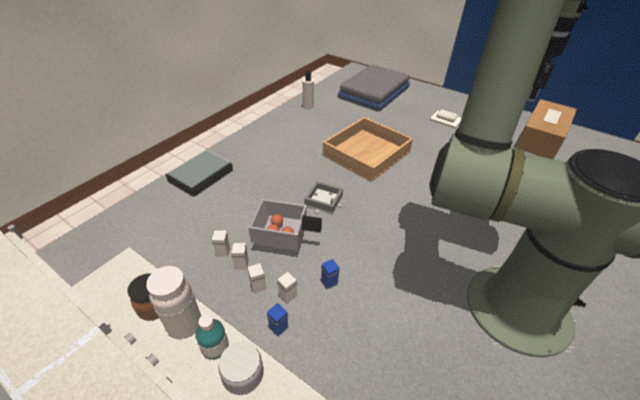

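The top view shows 3 balls in the pot at about (294,185), with its handle at (307,213). The dock is at (359,192) and the tray at (462,185). Four white cartridges are at (251,155), (250,178), (241,205) and (248,230), with two blue decoys at (222,241) and (280,250). Next I'll look at the dock from close up and test which pours are reachable.

```bash
python3 - <<'E'
from h import *
import pickle
a=np.radians(-62)
print(np.array(grab_frame('wrist')['T_tool_cam']).round(3))
for yaw in (a,a+np.pi):
    q=ik([.5,.03,.33],down(yaw)); print(q)
p=[.5,.0,.33]
qs=[(abs(ik(p,down(y))[5]),y) for y in (a,a+np.pi) if ik(p,down(y)) is not None]
movep(p,down(min(qs)[1])); sleep(.3)
st=get_state(); f=grab_frame('wrist'); save(f,'w1'); pickle.dump((f,st),open('w1.pkl','wb'))
for n,z in [('pot',0),('pot_handle',.076),('pot_slot',.013),('dock',0),('dock_floor',.008),('ball0_center',.047),('cart0_center',.032)]:
    for r in tip_of('wrist',n)[:6]:
        print(n,np.round(r['centre']),round(r['score'],2),np.round(watz(f,r['centre'],st,z)[:2],3))
E
```

```text
[[-0.001 -0.948 -0.318  0.082]
 [ 1.    -0.001 -0.    -0.001]
 [-0.    -0.318  0.948 -0.143]
 [ 0.     0.     0.     1.   ]]
[-0.08754153  0.18621841 -0.12707078  1.25750714  0.          2.56535893]
[-0.08754153  0.18621841 -0.12707078  1.25750714  0.         -0.57623372]
pot [398. 215.] 0.56 [0.54  0.159]
pot_handle [412. 178.] 0.6 [0.468 0.117]
pot_slot [379. 206.] 0.62 [0.538 0.118]
dock [300. 160.] 0.76 [ 0.534 -0.026]
dock [560. 215.] 0.61 [0.378 0.483]
dock_floor [449. 257.] 0.75 [0.563 0.288]
dock_floor [296. 159.] 0.6 [ 0.533 -0.032]
dock_floor [492. 193.] 0.47 [0.424 0.291]
ball0_center [411. 234.] 0.84 [0.546 0.176]
ball0_center [411. 179.] 0.31 [0.472 0.127]
cart0_center [479. 231.] 0.86 [0.491 0.295]
```

View pics/w1.png

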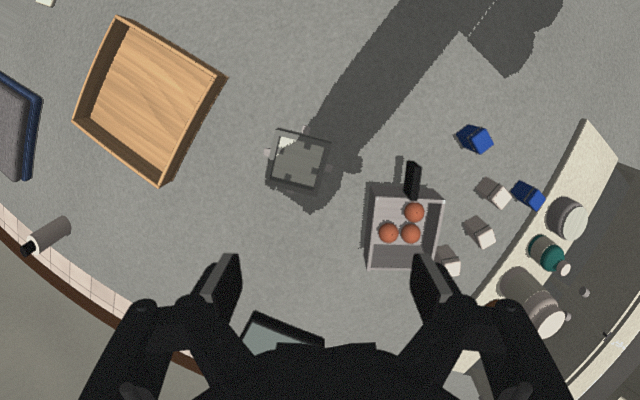

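The wrist view shows the pot at (405,232), square to the tool, with its handle at (412,180). The dock is at (298,160). I'll enlarge the dock to find the key, and use the detector masks to get the outlines.

```bash
python3 - <<'E'
from h import *
import pickle
f,st=pickle.load(open('w1.pkl','rb'))
im=cv2.cvtColor(f['img'],cv2.COLOR_RGB2BGR)
cv2.imwrite('pics/c1.png',cv2.resize(np.hstack([im[115:205,250:350],im[150:280,350:460][:90]]),None,fx=3.8,fy=6*0.633,interpolation=cv2.INTER_CUBIC))
def rect(cam,n,conv,k=0):
    for s in silhouettes(cam,n)[:2]:
        c=cv2.findContours(s['mask'].astype(np.uint8),0,1)[0]; c=max(c,key=cv2.contourArea)[:,0]
        P=np.array([conv(p)[:2] for p in c],np.float32)*1000
        print(cam,n,round(s['score'],2),cv2.minAreaRect(P))
rect('wrist','dock',lambda p:watz(f,p,st,.03)); 
rect('wrist','tray',lambda p:watz(f,p,st,.055)); 
rect('wrist','pot',lambda p:watz(f,p,st,.082))
g=grab_frame('top')
rect('top','dock',lambda p:atz(g,p,.03)); rect('top','tray',lambda p:atz(g,p,.055))
rect('top','pot',lambda p:atz(g,p,.082))
for s in silhouettes('top','cart0_center'): print(s['score'],s['centre'],atz(g,s['centre'],.064)[:2])
# pour reach: psi = pot x yaw, tilt about pot y (towards -x)
q0=get_state()['q']
def potR(psi): return R.from_euler('z',psi)
T=np.array([.56,-.31])
for flip in (1,-1):
  Rg=R.from_matrix(np.c_[[-flip,0,0],[0,-flip,0],[0,0,-1]] if 0 else np.array([[flip,0,0],[0,-flip,0],[0,0,-1.]]))
  for ax,sg in (('y',-1),('x',1),('x',-1)):
    ok=[]
    for psi in range(-180,180,15):
        tl=[]
        for t in (0,60,90,110,125):
            Rp=R.from_euler('z',psi,degrees=True)*R.from_euler(ax,sg*t,degrees=True)
            # centre of pot body over tray, z .2
            c=np.array([*T,.22]); h=c+Rp.apply([.077,0,.026])
            Rt=Rp*Rg; tcp=h+Rt.apply([0,0,.019])
            q=ik(tcp,Rt.as_rotvec())
            if q is not None: tl.append(t)
        if len(tl)>2: ok.append((psi,tl))
    print(flip,ax,sg,ok)
E
```

```text
wrist dock 0.93 ((527.7061157226562, -29.99139404296875), (101.44316864013672, 100.67066192626953), 6.902956485748291)
wrist dock 0.16 ((533.188232421875, 161.41278076171875), (189.97413635253906, 127.90028381347656), 25.94183349609375)
wrist tray 0.59 ((549.8721923828125, -297.481689453125), (236.46026611328125, 206.5179901123047), 82.84740447998047)
wrist pot 0.72 ((520.9326171875, 137.90719604492188), (167.56394958496094, 112.18946838378906), 25.95896339416504)
top dock 0.73 ((564.6583862304688, 143.61737060546875), (27.655960083007812, 29.479915618896484), 45.959381103515625)
top tray 0.92 ((542.9874877929688, -353.044677734375), (124.09498596191406, 205.37770080566406), 82.77631378173828)
top pot 0.56 ((521.0111694335938, 143.65780639648438), (162.75558471679688, 103.9771957397461), 24.861480712890625)
0.49 [244.2, 200.5] [0.4991994  0.28211092]
1 y -1 [(-90, [0, 60, 90]), (-75, [0, 60, 90]), (-60, [0, 60, 90]), (0, [0, 60, 90])]
1 x 1 [(-180, [0, 60, 90]), (-90, [0, 60, 90]), (165, [0, 60, 90])]
1 x -1 [(0, [0, 60, 90]), (15, [0, 60, 90]), (30, [0, 60, 90]), (135, [0, 60, 90])]
-1 y -1 [(-90, [0, 60, 90]), (-75, [0, 60, 90]), (-60, [0, 60, 90]), (0, [0, 60, 90])]
-1 x 1 [(-180, [0, 60, 90]), (-90, [0, 60, 90]), (165, [0, 60, 90])]
-1 x -1 [(0, [0, 60, 90]), (15, [0, 60, 90]), (30, [0, 60, 90]), (135, [0, 60, 90])]
```

View pics/c1.png

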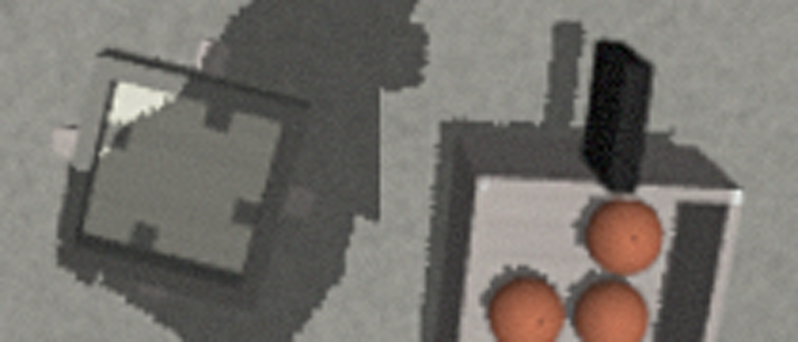

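```bash
python3 - <<'E'
from h import *
import pickle
a=np.radians(-64.5+180)
fs=[]
for i,p in enumerate(([.53,-.03,.17],[.50,.03,.17])):
    movep(p,down(a)); sleep(.2)
    st=get_state(); f=grab_frame('wrist'); fs.append((f,st))
    print(i,np.round([watz(f,r['centre'],st,.008)[:2] for r in tip_of('wrist','dock_floor')[:1]],3))
    for r in spot_in('wrist','dock')[:2]: print(r['score'],r['centre'])
    for r in silhouettes('wrist','dock')[:1]: fs[-1]+=(r['mask'],)
pickle.dump(fs,open('w2.pkl','wb'))
out=[]
for f,st,*m in fs:
    ys,xs=np.nonzero(m[0]); cx,cy=int(xs.mean()),int(ys.mean()); print(cx,cy,np.ptp(xs),np.ptp(ys))
    im=cv2.cvtColor(f['img'],cv2.COLOR_RGB2BGR)
    x0=int(np.clip(cx-65,0,510));y0=int(np.clip(cy-65,0,270)); print('crop',x0,y0)
    out.append(im[y0:y0+130,x0:x0+130])
o=np.hstack(out).astype(float)/255; o=(o**.55*255).astype(np.uint8)
cv2.imwrite('pics/c2.png',cv2.resize(o,None,fx=3,fy=3,interpolation=cv2.INTER_CUBIC))
E
```

```text
0 [[0.559 0.212]]
0.71 [326.6, 180.1]
1 [[ 0.531 -0.029]]
0.7 [260.7, 183.3]
323 179 105 107
crop 258 114
257 182 100 107
crop 192 117
```

View pics/c2.png

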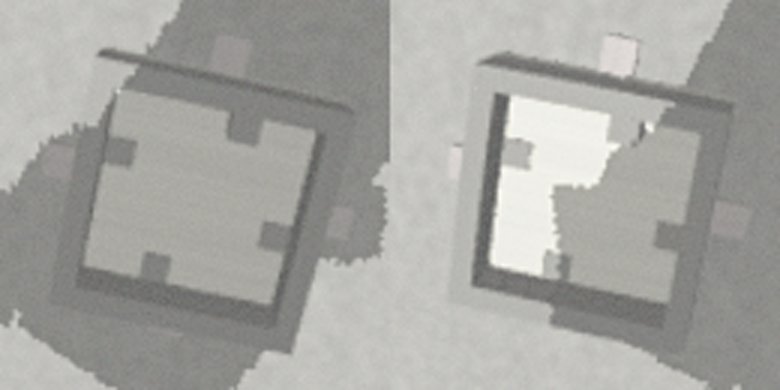

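In both crops the top tab is larger than the other three. In the right crop it also has a lit face and casts a shadow at (645,130). So the key is on the wall toward the top of the image. Next I'll compute the dock pose and plan the pour.

```bash
python3 - <<'E'
from h import *
import pickle
fs=pickle.load(open('w2.pkl','rb'))
for (f,st,m),x0,y0,pts,key in ((fs[0],258,114,[(107,58),(350,110),(290,352),(53,301)],(243,128)),(fs[1],192-130,117,[(482,66),(733,107),(680,352),(450,302)],(630,130))):
    P=np.array([watz(f,(x0+x/3,y0+y/3),st,.03)[:2] for x,y in pts]); c=P.mean(0)
    print('corners',P.round(3).tolist(),'c',c.round(4),'sides',np.linalg.norm(P-np.roll(P,-1,0),axis=1).round(3))
    d=P-np.roll(P,1,0); print('yaw',[round(np.degrees(np.arctan2(*v[::-1])),1) for v in d])
    k=watz(f,(x0+key[0]/3,y0+key[1]/3),st,.025)[:2]; print('key',k-c,'dir',np.degrees(np.arctan2(*(P[:2].mean(0)-c)[::-1])))
# pour search
T=np.array([.552,-.30]); best=[]
G=R.from_matrix(np.diag([1,-1,-1.]))
for psi in range(-120,61,10):
  for t in (90,100,110,120,130):
    for h in (.08,.12,.18):
      for back in (.0,.03):
        Rp=R.from_euler('z',psi,degrees=True)*R.from_euler('y',-t,degrees=True)
        lip=np.r_[T,h]+np.r_[R.from_euler('z',psi,degrees=True).apply([back,0,0])[:2],0]
        o=lip-Rp.apply([-.065,0,.082]); Rt=Rp*G
        q=ik(o+Rp.apply([.077,0,.076])+Rt.apply([0,0,.019]),Rt.as_rotvec())
        if q is not None: best.append((t,psi,h,back,q.round(2).tolist()))
best.sort(key=lambda b:-b[0])
for b in best[:14]: print(b)
E
```

```text
corners [[0.502, -0.076], [0.484, -0.001], [0.566, 0.02], [0.583, -0.06]] c [ 0.5335 -0.0289] sides [0.077 0.084 0.082 0.083]
yaw [np.float64(-168.8), np.float64(103.4), np.float64(14.2), np.float64(-77.6)]
key [-0.02905003  0.00133508] dir -167.2795714519407
corners [[0.503, -0.077], [0.482, 0.002], [0.566, 0.02], [0.584, -0.06]] c [ 0.5336 -0.0286] sides [0.081 0.086 0.082 0.083]
yaw [np.float64(-168.4), np.float64(104.9), np.float64(12.1), np.float64(-76.8)]
key [-0.03019405  0.00385482] dir -168.1250049558521
(90, -90, 0.08, 0.0, [-0.17, 0.89, -0.78, -1.67, -1.4, -3.14])
(90, -90, 0.08, 0.03, [-0.23, 0.89, -0.77, -1.67, -1.34, -3.14])
(90, -90, 0.12, 0.0, [-0.17, 0.8, -0.79, -1.59, -1.4, -3.14])
(90, -90, 0.12, 0.03, [-0.23, 0.8, -0.79, -1.59, -1.34, -3.14])
(90, -90, 0.18, 0.0, [-0.17, 0.66, -0.8, -1.46, -1.4, -3.14])
(90, -90, 0.18, 0.03, [-0.23, 0.66, -0.79, -1.45, -1.34, -3.14])
(90, -80, 0.08, 0.0, [-0.2, 0.89, -0.9, -1.79, -1.2, -3.14])
(90, -80, 0.08, 0.03, [-0.25, 0.89, -0.88, -1.77, -1.14, -3.14])
(90, -80, 0.12, 0.0, [-0.2, 0.79, -0.92, -1.7, -1.2, -3.14])
(90, -80, 0.12, 0.03, [-0.25, 0.79, -0.9, -1.69, -1.14, -3.14])
(90, -80, 0.18, 0.0, [-0.2, 0.63, -0.92, -1.55, -1.2, -3.14])
(90, -80, 0.18, 0.03, [-0.25, 0.63, -0.9, -1.54, -1.14, -3.14])
(90, -70, 0.08, 0.0, [-0.24, 0.91, -1.01, -1.92, -0.98, -3.14])
(90, -70, 0.08, 0.03, [-0.3, 0.9, -0.98, -1.88, -0.92, -3.14])
```

```bash
cat >> h.py <<'E'
GRIP=np.array([.077,0,.076])
def toolpose(o,Rp,b,flip):
    """TCP pose gripping the handle of a pot at o,Rp; tool leans b rad outwards of the pot"""
    G=R.from_euler('y',b)*R.from_matrix(np.diag([flip,-flip,-1.]))
    Rt=Rp*G
    return np.asarray(o)+Rp.apply(GRIP)+Rt.apply([0,0,.019]), Rt.as_rotvec()
def potrot(psi,t=0): return R.from_euler('z',psi,degrees=True)*R.from_euler('y',-t,degrees=True)
POT=np.array([.5355,.150,0]); PYAW=-154.5
DOCK=np.array([.5335,-.029,.008]); DYAW=102.8
TRAY=np.array([.553,-.303])
def pourpos(psi,t,h,back):
    Rp=potrot(psi,t); lip=np.r_[TRAY+back*np.array([np.cos(np.radians(psi)),np.sin(np.radians(psi))]),h]
    return lip-Rp.apply([-.065,0,.082]),Rp
E
python3 - <<'E'
from h import *
f=lambda v: None if v is None else v.round(2).tolist()
for bd in (20,30,40):
  b=np.radians(bd)
  for fl in (1,-1):
    g=ik(*toolpose(POT,potrot(PYAW),b,fl)); d=ik(*toolpose(DOCK,potrot(DYAW),b,fl)); d2=ik(*toolpose(DOCK+[0,0,.08],potrot(DYAW),b,fl))
    print(bd,fl,'grasp',f(g),'dock',f(d),f(d2))
    for psi in range(-180,180,15):
      r={}
      for t in (90,105,115,125):
        for h in (.1,.16):
          q=ik(*toolpose(*pourpos(psi,t,h,.02),b,fl))
          if q is not None: r[t,h]=f(q)
      k=[x for x in r if x[0]>=115]
      if k: print('  ',psi,len(r),k[-1],r[k[-1]])
E
```

```text
20 1 grasp [0.0, 0.26, -0.94, 0.06, 0.15, -0.42] dock [0.13, 0.46, -0.53, 0.55, -0.35, 1.48] [0.13, 0.35, -0.44, 0.74, -0.35, 1.48]
20 -1 grasp [0.0, 0.26, -0.94, 0.06, 0.15, 2.72] dock [0.13, 0.46, -0.53, 0.55, -0.35, -1.67] [0.13, 0.35, -0.44, 0.74, -0.35, -1.67]
30 1 grasp [-0.05, 0.25, -1.1, -0.25, 0.24, -0.44] dock [0.22, 0.5, -0.52, 0.54, -0.52, 1.57] [0.22, 0.39, -0.45, 0.73, -0.52, 1.57]
   -105 6 (115, 0.16) [-0.11, 0.92, 0.11, 1.81, -1.4, -0.52]
   -90 6 (115, 0.16) [-0.11, 0.53, -0.71, -0.55, -1.43, -2.46]
   -75 6 (115, 0.16) [-0.15, 0.56, -0.99, -1.34, -1.15, -2.94]
   -60 6 (115, 0.16) [-0.26, 0.57, -1.19, -1.64, -0.79, -3.05]
   0 6 (115, 0.16) [-1.1, 0.54, -1.21, -1.57, 1.1, 2.97]
   45 6 (115, 0.16) [-1.13, 0.95, 0.09, 2.03, 1.21, 0.24]
30 -1 grasp [-0.05, 0.25, -1.1, -0.25, 0.24, 2.7] dock [0.22, 0.5, -0.52, 0.54, -0.52, -1.57] [0.22, 0.39, -0.45, 0.73, -0.52, -1.57]
   -105 6 (115, 0.16) [-0.11, 0.92, 0.11, 1.81, -1.4, 2.63]
   -90 6 (115, 0.16) [-0.11, 0.53, -0.71, -0.55, -1.43, 0.69]
   -75 6 (115, 0.16) [-0.15, 0.56, -0.99, -1.34, -1.15, 0.2]
   -60 6 (115, 0.16
[... 1173 characters left out ...]
0.15, 0.98, 0.41, 1.94, -1.12, 2.55]
   -105 8 (125, 0.16) [-0.08, 0.96, 0.14, 1.88, -1.37, 2.71]
   -90 8 (125, 0.16) [-0.07, 0.54, -0.65, -0.27, -1.46, 0.92]
   -75 8 (125, 0.16) [-0.1, 0.58, -1.01, -1.35, -1.2, 0.22]
   -60 7 (125, 0.16) [-0.22, 0.62, -1.22, -1.71, -0.83, 0.1]
   -45 5 (115, 0.16) [-0.46, 0.3, -1.27, -1.29, -0.31, 0.09]
   -15 5 (115, 0.16) [-0.94, 0.27, -1.27, -1.21, 0.65, -0.21]
   0 8 (125, 0.16) [-1.16, 0.58, -1.25, -1.62, 1.15, -0.2]
   15 6 (115, 0.16) [-1.15, 0.31, -0.81, -0.09, 1.26, -1.0]
   30 6 (115, 0.16) [-1.15, 0.56, -0.33, 1.05, 1.29, -1.95]
   45 8 (125, 0.16) [-1.17, 0.98, 0.11, 2.04, 1.18, -2.93]
   60 6 (115, 0.16) [-1.07, 0.99, 0.39, 2.07, 0.97, -2.74]
```

```bash
python3 - <<'E'
from h import *
f=lambda v: None if v is None else v.round(2).tolist()
for bd in (30,40):
  b=np.radians(bd)
  for psi in (-120,-105,-75,-60,0,45):
    for fl in (1,):
      L=[]
      for t in (0,15,30,45,60,75,90,100,110,115,120):
        o,Rp=pourpos(psi,t,.12+.06*np.cos(np.radians(t)),.02)
        # keep lip fixed
        q=ik(*toolpose(o,Rp,b,fl)); L.append(f(q))
      print(bd,psi,fl,sum(x is not None for x in L)); 
      if sum(x is not None for x in L)>=9: print(*L,sep='\n')
E
```

```text
30 -120 1 9
[-1.06, 0.74, 0.19, 1.31, 0.44, -2.17]
[-0.97, 0.6, 0.12, 1.2, 0.24, -2.03]
[-0.84, 0.51, 0.06, 1.12, -0.0, -1.89]
[-0.7, 0.47, 0.02, 1.08, -0.26, -1.75]
[-0.54, 0.49, 0.01, 1.08, -0.52, -1.6]
[-0.4, 0.58, 0.04, 1.16, -0.78, -1.4]
[-0.28, 0.74, 0.14, 1.37, -1.0, -1.1]
[-0.21, 0.9, 0.25, 1.62, -1.11, -0.82]
[-0.16, 1.1, 0.4, 1.99, -1.17, -0.43]
None
None
30 -105 1 10
[-1.0, 0.91, 0.52, 1.55, 0.38, -2.38]
[-0.92, 0.73, 0.34, 1.35, 0.21, -2.25]
[-0.82, 0.58, 0.18, 1.17, 0.0, -2.13]
[-0.69, 0.48, 0.04, 1.02, -0.24, -2.01]
[-0.55, 0.44, -0.08, 0.89, -0.5, -1.9]
[-0.4, 0.46, -0.16, 0.81, -0.78, -1.76]
[-0.27, 0.55, -0.19, 0.82, -1.05, -1.58]
[-0.19, 0.67, -0.15, 0.94, -1.22, -1.37]
[-0.13, 0.86, -0.02, 1.33, -1.35, -0.93]
[-0.11, 1.0, 0.1, 1.71, -1.4, -0.52]
None
30 -75 1 10
None
[-0.8, 0.99, 0.84, 1.66, 0.13, -2.65]
[-0.74, 0.71, 0.4, 1.27, 0.0, -2.58]
[-0.67, 0.5, 0.07, 0.92, -0.16, -2.52]
[-0.57, 0.35, -0.23, 0.59, -0.34, -2.47]
[-0.45, 0.27, -0.49, 0.22, -0.56, -2.46]
[-0.33, 0.3, -0.73, -0.22, -0.8, -2.5]
[-0.25, 0.4, -0.87, -0.62, -0.96, -2.59]
[-0.18, 0.6, -0.97, -1.18, 
[... 3007 characters left out ...]
2, 0.41, -0.07, 0.8, 0.2, 2.55]
[-0.73, 0.25, -0.41, 0.42, 0.39, 2.51]
[-0.86, 0.18, -0.73, 0.0, 0.62, 2.5]
[-0.95, 0.21, -0.92, -0.35, 0.78, 2.53]
[-1.04, 0.35, -1.09, -0.81, 0.95, 2.61]
[-1.08, 0.48, -1.16, -1.11, 1.02, 2.69]
[-1.12, 0.65, -1.22, -1.48, 1.09, 2.79]
40 45 1 11
[-0.17, 1.06, 0.74, 1.71, -0.55, 2.32]
[-0.24, 0.84, 0.51, 1.48, -0.37, 2.16]
[-0.34, 0.67, 0.32, 1.3, -0.16, 2.02]
[-0.47, 0.54, 0.15, 1.16, 0.08, 1.89]
[-0.62, 0.46, 0.02, 1.07, 0.34, 1.75]
[-0.78, 0.46, -0.08, 1.04, 0.61, 1.58]
[-0.93, 0.53, -0.11, 1.1, 0.86, 1.34]
[-1.02, 0.64, -0.09, 1.22, 1.0, 1.13]
[-1.09, 0.79, -0.03, 1.44, 1.11, 0.83]
[-1.12, 0.88, 0.01, 1.59, 1.15, 0.64]
[-1.15, 0.98, 0.06, 1.77, 1.17, 0.43]
```

```bash
python3 - <<'E'
from h import *
import pickle
f,st=pickle.load(open('w1.pkl','rb'))
A=watz(f,(375.8,196.8),st,.082)[:2];B=watz(f,(445.3,200.5),st,.082)[:2]
e=watz(f,(414.5,163.7),st,.092)[:2]; d=(B-A)/np.linalg.norm(B-A)
yaw=np.degrees(np.arctan2(*d[::-1]));print(A,B,np.linalg.norm(A-B),'y-axis line',yaw,'end',e)
u=np.array([np.cos(np.radians(PYAW)),np.sin(np.radians(PYAW))])
print('origin from rim',(A+B)/2-.051*u,'from end',e-.098*u, 'handle', e-.021*u)
b=np.radians(35)
P,r=toolpose(POT,potrot(PYAW),b,1); z=R.from_rotvec(r).apply([0,0,1])
print(ik(P,r),ik(P-.08*z,r),ik(P+[0,0,.14],r),ik(*toolpose(POT+[0,0,.14],potrot(PYAW),b,1)))
print([ik(*toolpose(*pourpos(-115,t,.14,.03),b,1)) for t in (0,60,110,115)])
# extra checks with the side camera: rim
g=grab_frame('side');
for r in tip_of('side','pot_handle')[:1]: print(atz(g,r['centre'],.076)[:2])
g=grab_frame('top')
for r in tip_of('top','pot_handle')[:1]: print(atz(g,r['centre'],.076)[:2])
E
```

```text
[0.5125544  0.08402851] [0.4701535  0.17593898] 0.10121942050188557 y-axis line 114.76521618351025 end [0.44757596 0.10322715]
origin from rim [0.5373858  0.15193981] from end [0.53602932 0.14541724] handle [0.46653025 0.11226788]
[-0.08544752  0.27250196 -1.18562824 -0.43066346  0.29444902 -0.4479365 ] [-0.17097415 -0.01776866 -1.18912023 -0.11975012  0.33780149 -0.52551511] [-0.08544752 -0.10485169 -0.98968823  0.1426302   0.29444902 -0.4479365 ] [-0.08544752 -0.10485169 -0.98968823  0.1426302   0.29444902 -0.4479365 ]
[array([-1.07567791,  0.8907421 ,  0.33695848,  1.41276326,  0.47831878,
       -2.30783783]), array([-0.59606073,  0.46945789, -0.02002366,  1.00728404, -0.43040461,
       -1.74671395]), array([-0.17147517,  0.88992213,  0.21897728,  1.6735878 , -1.20056564,
       -0.76198921]), array([-0.14722785,  0.98869145,  0.28957259,  1.88857151, -1.23436211,
       -0.52843263])]
[0.46210908 0.1170948 ]
[0.46538744 0.11228999]
```

```bash
sed -i 's/^POT=.*/POT=np.array([.5365,.1495,0]); PYAW=-155.2; B=np.radians(35)/' h.py; python3 - <<'E'
from h import *
P,r=toolpose(POT,potrot(PYAW),B,1); z=R.from_rotvec(r).apply([0,0,1])
movep([.42,.05,.3],r); movep(P-.08*z,r); 
print(move_l(P,.08,until_force=8)); s=get_state(); print(s['position']-P)
grab(90); s=get_state(); print(s['finger_gap'],s['grasp_force'],s['contact_force'])
move_l(P+[0,0,.15],.1); s=get_state(); print(s['finger_gap'],s['contact_force'],s['clock'])
f=grab_frame('side'); save(f,'s2')
E
```

```text
False
[ 0.00010764 -0.00012079  0.00042142]
0.12927677503577753 87.52432465553284 [-3.46099306 -2.57106444  4.82950571]
0.12778007847184444 [-0.18029242 -0.24089075 -3.36449739] 11.725
```

View pics/s2.png

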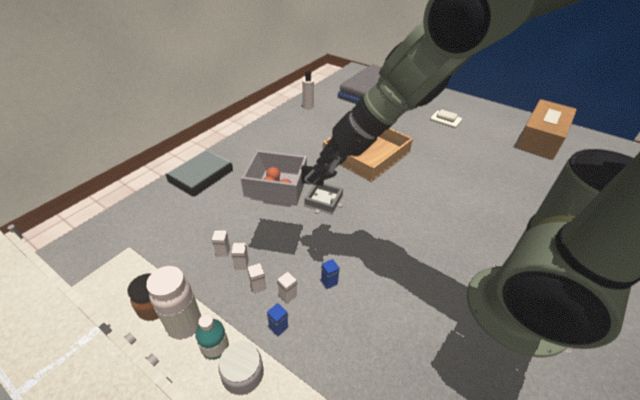

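```bash
python3 - <<'E'
from h import *
psi=-115
def go(t,h,v=.15,ln=False):
    P,r=toolpose(*pourpos(psi,t,h,.035),B,1)
    if ln: move_l(P,v,rot=r)
    else: movep(P,r)
try: go(0,.22,.15,True)
except MotionError as e:
    print(e); go(0,.22)
for t,h in ((20,.2),(40,.17),(55,.14),(65,.12),(75,.11),(85,.10),(95,.10),(105,.10),(115,.10)): go(t,h)
sleep(.6)
s=get_state(); print(s['clock'],s['contact_force'],s['finger_gap'])
f=grab_frame('side'); save(f,'s3'); print(len(spot_in('side','ball0_center')),[ (r['centre'],r['score']) for r in spot_in('side','ball0_center')])
E
```

```text
19.4917 [ 0.72263034  1.00161805 -2.54624076] 0.12802878619328253
2 [([209.9, 337.3], 0.39), ([375.1, 121.5], 0.27)]
```

View pics/s3.png

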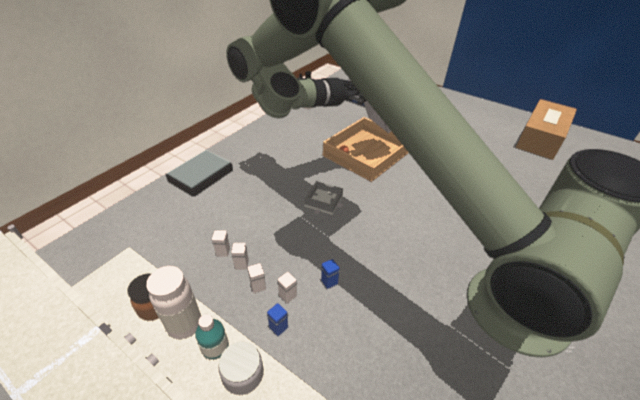

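```bash
python3 - <<'E'
from h import *
psi=-115
def go(t,h):
    P,r=toolpose(*pourpos(psi,t,h,.035),B,1); movep(P,r)
for t,h in ((90,.14),(60,.2),(45,.28)): go(t,h)
P,r=toolpose(DOCK+[0,0,.2],potrot(DYAW),B,1); movep(P,r)
P,r=toolpose(DOCK+[0,0,.06],potrot(DYAW),B,1); move_l(P,.15); sleep(.3)
print(get_state()['clock'],get_state()['contact_force'])
f=grab_frame('top'); save(f,'t4')
print([(r['centre'],atz(f,r['centre'],.022).round(3),r['score']) for r in spot_in('top','ball0_center')])
fs=grab_frame('side'); save(fs,'s4')
o=DOCK+[0,0,.06];Rp=potrot(DYAW)
for g,n in ((f,'t4'),(fs,'s4')):
    im=cv2.imread(f'pics/{n}.png')
    for p in ([.051,.051,.082],[.051,-.051,.082],[-.065,-.051,.082],[-.065,.051,.082],[.031,.031,0],[.031,-.031,0],[-.031,-.031,0],[-.031,.031,0],[.098,0,.092]):
        c=proj(g,o+Rp.apply(p)); cv2.circle(im,tuple(int(v*8) for v in c),8,(0,255,0),-1,shift=3)
    c=proj(g,DOCK).astype(int); x,y=max(c[0]-70,0),max(c[1]-80,0)
    if n=='t4': A=im[y:y+130,x:x+130]
    else: Bm=im[y:y+130,x:x+130]
cv2.imwrite('pics/c4.png',cv2.resize(np.hstack([A,Bm]),None,fx=3,fy=3,interpolation=cv2.INTER_CUBIC))
E
```

```text
25.7 [-0.83052129  0.39615016 -2.50501177]
[([367.6, 187.0], array([ 0.545, -0.052,  0.022]), 0.59), ([427.7, 184.5], array([ 0.553, -0.22 ,  0.022]), 0.53)]
```

View pics/c4.png

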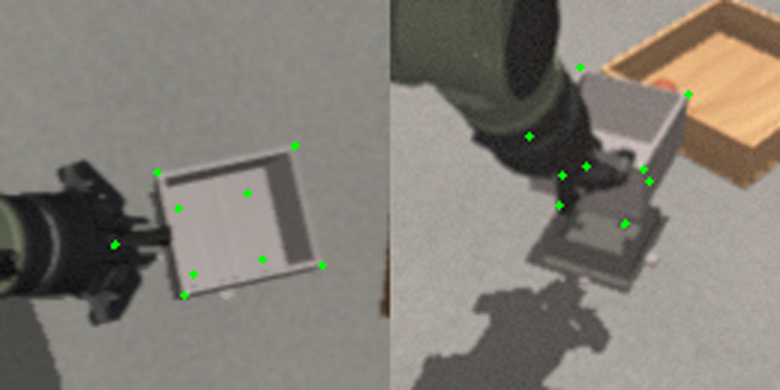

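View pics/t4.png

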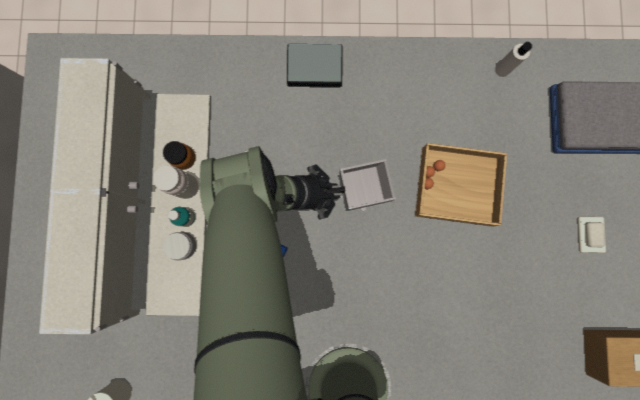

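All three balls are in the tray, at about (432,172), and the pot's rim matches its predicted corners. I'll insert the pot now.

```bash
python3 - <<'E'
from h import *
P,r=toolpose(DOCK+[0,0,.028],potrot(DYAW),B,1); print(move_l(P,.08,until_force=6))
P,r=toolpose(DOCK+[0,0,-.003],potrot(DYAW),B,1); hit=move_l(P,.03,until_force=8)
s=get_state(); e=s['position']-P; print(hit,'height above home',e[2]-.003,e,s['contact_force'],s['wrist_torque'],s['clock'])
E
```

```text
False
True height above home 0.00013357307493856978 [-2.94090660e-04 -3.57507004e-05  3.13357307e-03] [-1.40680189  1.09793051  4.66988193] [ 0.24611278  0.08795666 -0.12566865] 27.2583
```

The foot is fully home, with a height error of about 0.1 mm. I'll release the pot and look at the cartridges.

```bash
python3 - <<'E'
from h import *
import pickle
let_go(); s=get_state(); z=R.from_rotvec(s['eef_rot']).apply([0,0,1])
move_l(s['position']-.1*z,.12); s=get_state()
move_l(np.array(s['position'])+[0,0,.12],.2)
q=[(abs(v[5]),y) for y in (np.pi/2,-np.pi/2) if (v:=ik([.52,.25,.28],down(y))) is not None]; print(q)
y=min(q)[1]
movep([.52,.25,.28],down(y)); sleep(.2)
st=get_state(); f=grab_frame('wrist'); save(f,'w5')
sil=silhouettes('wrist','cart0_center'); sp=spot_in('wrist','cart0_center'); tp=tip_of('wrist','cart0_center')
pickle.dump((f,st,sil),open('w5.pkl','wb'))
for L in (sil,sp,tp):
    for r in L: print(round(r['score'],2),np.round(r['centre']),watz(f,r['centre'],st,.032).round(3)[:2])
print(st['clock'])
g=grab_frame('side'); 
for r in tip_of('side','pot')[:1]+tip_of('side','dock')[:1]: print(r['centre'],r['score'],proj(g,DOCK))
E
```

```text
[(np.float64(0.3202345869229255), 1.5707963267948966), (np.float64(2.8213580666668676), -1.5707963267948966)]
0.84 [408. 147.] [0.501 0.358]
0.72 [338. 236.] [0.627 0.268]
0.61 [163. 156.] [0.509 0.022]
0.41 [128. 177.] [ 0.538 -0.047]
0.84 [406. 149.] [0.504 0.356]
0.6 [407. 150.] [0.505 0.357]
0.37 [466. 228.] [0.62  0.459]
31.1917
[323.4, 198.6] 0.71 [323.32893491 199.230004  ]
[324.7, 199.7] 0.61 [323.32893491 199.230004  ]
```

View pics/w5.png

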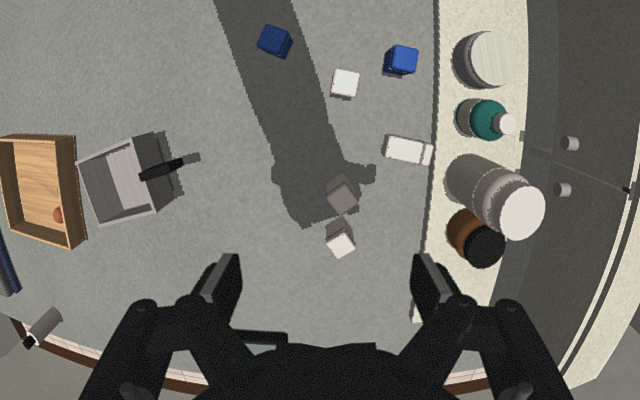

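The rim and dock agree. One cartridge has been knocked over and now lies at (408,150). The other three still stand, at (345,83), (342,195) and (341,240). I'll fit their top faces.

```bash
cat >> h.py <<'E'
def face(f,st,seed,z,tol=14):
    """flood-fill a uniformly lit top face at height z: centre, yaw(deg) and sizes (mm)"""
    im=f['img'].copy(); m=np.zeros((402,642),np.uint8)
    cv2.floodFill(im,m,tuple(int(v) for v in seed),0,(tol,)*3,(tol,)*3,4|cv2.FLOODFILL_MASK_ONLY|cv2.FLOODFILL_FIXED_RANGE|(255<<8))
    m=cv2.morphologyEx(m[1:-1,1:-1],cv2.MORPH_CLOSE,np.ones((3,3)))
    c=max(cv2.findContours(m,0,1)[0],key=cv2.contourArea)[:,0]
    P=np.array([watz(f,p,st,z)[:2] for p in c.astype(float)])
    (x,y),wh,a=cv2.minAreaRect((P*1000).astype(np.float32))
    return np.array([x,y])/1000,a,wh,c
E
python3 - <<'E'
from h import *
import pickle
f,st,sil=pickle.load(open('w5.pkl','rb'))
im=cv2.cvtColor(f['img'],cv2.COLOR_RGB2BGR)
big=cv2.resize(im[60:265,310:440],None,fx=2.9,fy=2.9,interpolation=cv2.INTER_CUBIC)
for s,z in (((345,83),.064),((342,197),.064),((340,243),.064),((402,150),.03)):
    c,a,wh,ct=face(f,st,s,z); print(s,c.round(4),round(a,1),np.round(wh,1),'px',f['img'][s[1],s[0]])
    cv2.polylines(big,[((ct-[310,60])*2.9).astype(np.int32)],True,(0,0,255),1)
cv2.imwrite('pics/c5.png',big)
print(watz(f,(430,150),st,.018))
E
```

```text
(345, 83) [0.4215 0.2736] 80.0 [25.7 25.9] px [222 225 217]
(342, 197) [0.5638 0.2719] 36.5 [30.8 28.2] px [125 116 110]
(340, 243) [0.6264 0.2705] 33.9 [26.2 26.5] px [223 218 206]
(402, 150) [0.505  0.3543] 80.0 [44.5 25.9] px [224 222 214]
[0.50666196 0.39432928 0.018     ]
```

View pics/c5.png

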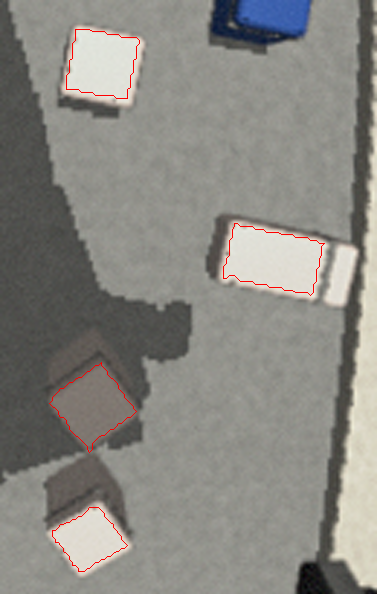

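```bash
cat >> h.py <<'E'
def best(p,yaws):
    q0=get_state()['q']; c=[]
    for y in yaws:
        q=ik(p,down(np.radians(y)))
        if q is not None: c.append((abs(q[5]-q0[5]),y))
    return down(np.radians(min(c)[1]))
def pick(xy,yaw,ztcp=.036):
    r=best([*xy,.16],(yaw,yaw+180,yaw-180)); movep([*xy,.16],r)
    print('hit',move_l([*xy,ztcp],.12,until_force=8)); grab(40)
    move_l([*xy,.25],.2); s=get_state(); print('gap',s['finger_gap'],'F',s['contact_force'][2],'t',s['clock'])
def place(x,y,ztcp,yaws):
    p=DOCK+potrot(DYAW).apply([x,y,0])
    r=best([*p[:2],.25],yaws); movep([*p[:2],.25],r)
    print('hit',move_l([*p[:2],ztcp],.12,until_force=6)); sleep(.15); let_go(); move_l([*p[:2],.25],.2)
    s=get_state(); print('gap',s['finger_gap'],'t',s['clock'])
YY=(12.8,-167.2,192.8); XX=(102.8,-77.2)
E
python3 - <<'E'
from h import *
pick((.5638,.272),126.5)
s=get_state()
if s['finger_gap']>.2: place(.022,.022,.094,YY)
# lying cart plan
c=np.r_[np.cos(np.radians(80)),np.sin(np.radians(80)),0]; up=np.array([0,0,1.]); a=np.radians(40)
z=np.sin(a)*c-np.cos(a)*up; y=np.cross(up,c)
for sg in (1,-1):
    Rt=R.from_matrix(np.c_[np.cross(sg*y,z),sg*y,z])
    gp=np.array([.5064,.362,.024])-.020*c
    print(ik(gp+.019*z,Rt.as_rotvec()),ik(gp-.06*z,Rt.as_rotvec()))
    # place: cart vertical, tool heads along pot -y (h), dips
    h=potrot(DYAW).apply([0,-1,0]); z2=np.cos(a)*h-np.sin(a)*up
    # rotation taking c->-up, -up->-c' with c'=-h ; y2 consistent
    M1=np.c_[c,up,np.cross(c,up)]; M2=np.c_[-up,-h,np.cross(-up,-h)]; Q=R.from_matrix(M2@M1.T)
    R2=Q*Rt; print('z2 ok',R2.apply([0,0,1])-z2)
    print(ik(DOCK+[0,0,.1]+.019*z2,R2.as_rotvec()),ik(DOCK+[0,0,.2]+.019*z2,R2.as_rotvec()))
E
```

```text
hit False
gap 0.3473263950722903 F -0.17758300981351105 t 35.1417
hit False
gap 0.995008352518897 t 39.5917
[ 0.18319551  0.60987214 -0.71358898 -0.0384317   0.64612331 -1.11681372] [ 0.08261823  0.46877797 -0.72004676  0.17172026  0.67084967 -1.24011403]
z2 ok [3.33066907e-16 0.00000000e+00 0.00000000e+00]
[-0.46124994  0.38651149 -1.23912675 -0.80031647  0.50573347  2.65833226] [-0.46124994  0.04116034 -1.12636261 -0.34220119  0.50573347  2.65833226]
[ 0.18319551  0.60987214 -0.71358898 -0.0384317   0.64612331  2.02477893] [ 0.08261823  0.46877797 -0.72004676  0.17172026  0.67084967  1.90147862]
z2 ok [ 3.33066907e-16 -5.55111512e-17  0.00000000e+00]
[-0.46124994  0.38651149 -1.23912675 -0.80031647  0.50573347 -0.4832604 ] [-0.46124994  0.04116034 -1.12636261 -0.34220119  0.50573347 -0.4832604 ]
```

```bash
python3 - <<'E'
from h import *
c=np.r_[np.cos(np.radians(80)),np.sin(np.radians(80)),0]; up=np.array([0,0,1.]); a=np.radians(40)
z=np.sin(a)*c-np.cos(a)*up; y=-np.cross(up,c)
Rt=R.from_matrix(np.c_[np.cross(y,z),y,z]); gp=np.array([.5064,.362,.024])-.020*c
h=potrot(DYAW).apply([0,-1,0])
Q=R.from_matrix(np.c_[-up,-h,np.cross(-up,-h)]@np.c_[c,up,np.cross(c,up)].T); R2=Q*Rt; z2=R2.apply([0,0,1])
T=gp+.019*z
movep(T-.12*z,Rt.as_rotvec()); movep(T-.07*z,Rt.as_rotvec())
print('hit',move_l(T,.06,until_force=8),get_state()['position']-T); grab(50)
s=get_state(); print('gap',s['finger_gap'])
if s['finger_gap']<.2: raise SystemExit
move_l(T+[0,0,.15],.15)
G=DOCK+potrot(DYAW).apply([-.022,-.013,.105])+.019*z2
movep(G+[0,0,.12],R2.as_rotvec()); sleep(.2)
print(get_state()['finger_gap'],get_state()['clock'])
f=grab_frame('side'); save(f,'s6'); t=grab_frame('top')
i=cv2.imread('pics/s6.png'); c1=proj(f,DOCK).astype(int); c2=proj(t,DOCK).astype(int); tb=cv2.cvtColor(t['img'],cv2.COLOR_RGB2BGR)
cv2.imwrite('pics/c6.png',cv2.resize(np.hstack([i[c1[1]-110:c1[1]+40,c1[0]-75:c1[0]+75],tb[c2[1]-75:c2[1]+75,c2[0]-75:c2[0]+75]]),None,fx=2.6,fy=2.6,interpolation=cv2.INTER_CUBIC))
E
```

```text
hit False [ 0.00020037 -0.0001209   0.00026745]
gap 0.34255997892008294
0.3450694804789162 46.5
```

View pics/c6.png

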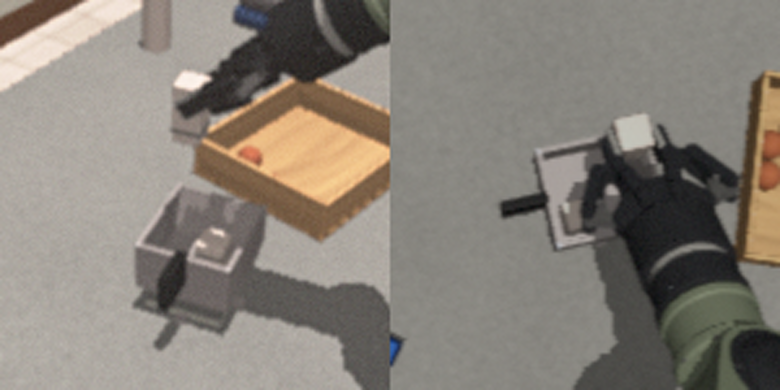

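The lying cartridge now hangs upright in the gripper, and the first one stands in the pot. I'll lower this one and fetch the remaining two, checking their positions first.

```bash
python3 - <<'E'
from h import *
s=get_state(); p=np.array(s['position']); z2=R.from_rotvec(s['eef_rot']).apply([0,0,1])
print('hit',move_l(p-[0,0,.12],.12,until_force=6)); sleep(.15); let_go(); 
q=np.array(get_state()['position']); move_l(q-.08*z2,.12); move_l(q-.08*z2+[0,0,.12],.2)
r=best([.52,.25,.28],(90,-90)); movep([.52,.25,.28],r); sleep(.2)
st=get_state(); f=grab_frame('wrist'); save(f,'w7'); print(st['clock'])
for s_,z in (((345,83),.064),((340,243),.064)):
    c,a,wh,ct=face(f,st,s_,z); print(s_,c.round(4),round(a,1),np.round(wh,1))
t=grab_frame('top'); c2=proj(t,DOCK).astype(int); tb=cv2.cvtColor(t['img'],cv2.COLOR_RGB2BGR)[c2[1]-45:c2[1]+45,c2[0]-45:c2[0]+45]
w=cv2.cvtColor(f['img'],cv2.COLOR_RGB2BGR)[40:275,40:440]
cv2.imwrite('pics/c7.png',np.hstack([cv2.resize(tb,(470,470),interpolation=cv2.INTER_CUBIC),cv2.resize(cv2.copyMakeBorder(w,0,0,0,0,0),(330,470))]))
E
```

```text
hit False
51.45
(345, 83) [0.4215 0.2734] 79.2 [25.6 25.8]
(340, 243) [0.6263 0.2704] 33.1 [26.7 27.2]
```

View pics/c7.png

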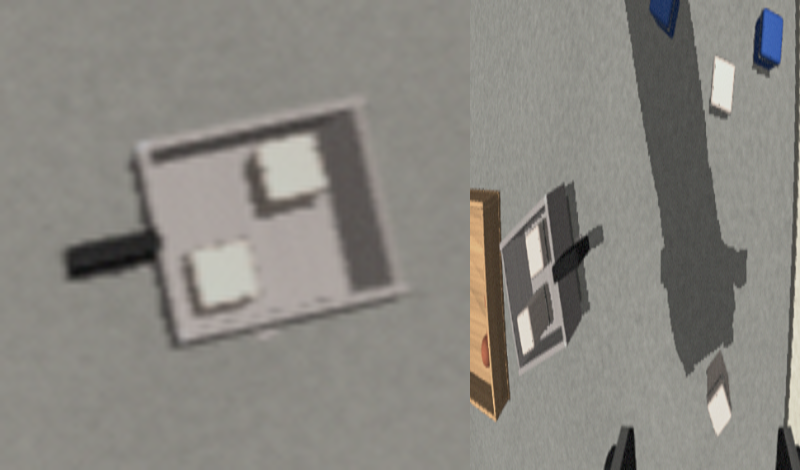

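```bash
python3 - <<'E'
from h import *
pick((.6263,.2704),33.5)
if get_state()['finger_gap']<.2: raise SystemExit('missed')
place(-.026,.023,.105,YY)
pick((.4215,.2735),-10.4)
if get_state()['finger_gap']<.2: raise SystemExit('missed')
place(.024,-.024,.105,YY)
p=get_state()['position']; move_l([.45,.0,.28],.2); movep([.35,-.15,.3],get_state()['eef_rot']); sleep(.5)
f=grab_frame('side'); t=grab_frame('top'); print(get_state()['clock'])
A,Bm=[cv2.cvtColor(g['img'],cv2.COLOR_RGB2BGR) for g in (f,t)]
c=proj(f,DOCK).astype(int); d=proj(t,DOCK).astype(int)
cv2.imwrite('pics/c8.png',np.hstack([cv2.resize(A[c[1]-70:c[1]+50,c[0]-40:c[0]+80],(400,400),interpolation=cv2.INTER_CUBIC),cv2.resize(Bm[d[1]-60:d[1]+60,d[0]-40:d[0]+80],(400,400),interpolation=cv2.INTER_CUBIC)]))
E
```

```text
hit False
gap 0.3451165182814378 F -0.7189750208035647 t 55.4167
hit False
gap 1.0033789512197633 t 59.6917
hit False
gap 0.3450842003591079 F -2.1050690025573395 t 63.9833
hit False
gap 1.0017326057227804 t 68.1083
70.15
```

View pics/c8.png

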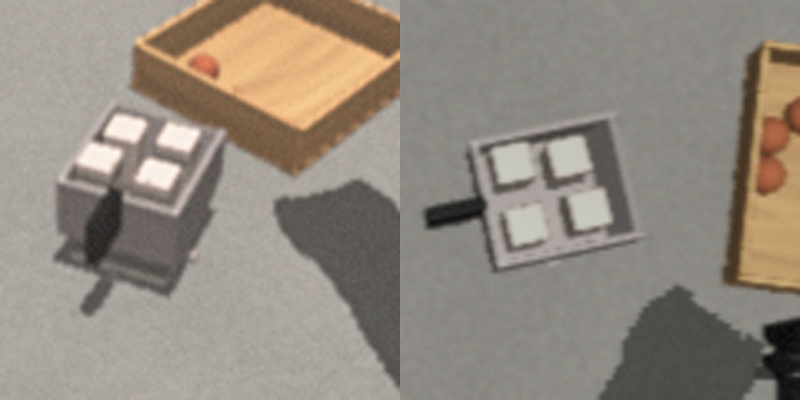

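All four cartridges stand in the docked pot, the three balls are in the tray, and the arm is clear of everything.

```bash
python3 -c "
from cell import *
print(sign_off())"
```

```text
the job is handed in; nothing more can be done
None
```

The job is handed in at about 70 s on the robot's clock. By the camera views all three balls are in the tray, the pot is fully home in the dock with all four cartridges standing in it, and the shelf containers were not touched; `sign_off()` returned no verdict.

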